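# Shift the tractor gear selector to the switch slot

### The arm

A 7-joint arm with a two-finger parallel gripper is mounted at the origin on the work surface. World frame = base frame: x ahead of the robot, y to its left, z up, the work surface at z = 0. Lengths are in m, angles in rad, forces in N, time in s.
With the tool pointing down it reaches from about 0.425 to 0.925 m from the base axis. Payload 6.8 kg.
Tool frame: the origin (TCP) lies at the very end of the fingers, on their centre line; the grasp point (between the pads) lies 19 mm behind it; z points along the fingers, x is the direction in which the jaws open and shut, and the axes are right-handed (so a half turn about z gives the same grasp; the last joint's range is limited). The gripper opens to 85 mm and grips with 20 to 120 N. Pads are 22 mm wide; open, the fingers measure 114 mm over their backs; the gripper's body (76 mm by 85 mm) begins 54 mm behind the grasp point. The pads swing forward as they close: fully open they stand 13 mm farther back than shut.
Start: joints at [-0.108, 0.477, 0.022, 1.555, -0.011, 1.109, -0.083], TCP at [0.675, 0, 0.231] pointing down, gripper open.
Joint ranges: [-2.96, 2.96], [-0.34, 2.1], [-1.41, 1.46], [0.24, 2.44], [-1.37, 4.51], [0.17, 1.92], [-2.96, 2.96]. Speed limits (rad/s): [2.39, 2.39, 3.14, 3.14, 3.14, 3.14, 3.14].

### API

Orientations are given as a rotation vector (axis times angle).
In Python, from bench import get_obs, imaging, hand_in gives the robot as it stands.
- The arm moves only by the tool send_rows, never from a script. Its argument "motion" is a list of rows, each an object with "dp": the shift along the world's x, y, z in m, a list of three; "rot": the turn, a rotation vector about the world's x, y, z in rad, a list of three; "grip": the finger opening in m, from 0 to 0.0854. In form: [{"dp": [dx, dy, dz], "rot": [ax, ay, az], "grip": grip}, ...]. A call has 1 to 20 rows; each row shifts and turns the pose as measured when the row begins; what a row does not reach is not made up. A row lasts 1/8 s, in which the tool goes at most 62.5 mm and 10.7 degrees, less where a joint would pass 70% of its speed; a pose out of reach is approached as far as the arm can. A call is refused whole if a number of a shift passes 0.0625 or a number of a turn 0.188, either way. A call with a gripper value outside its range is refused whole. The fingers move at their own pace and stop on an object; "grip_force" is the grip in N (left out, the last holds). Time passes only in rows, so rows that do not move let the fingers close. It gives the time, the measured TCP pose, the force and the opening at its end, in the units of the state.
- get_obs(): the state, without advancing time (a new reading comes with each control period).
- imaging.grab_frame(name): name is "scene" or "side" or "wrist"; returns a dict with "img" (480x640x3 uint8, red, green, blue), "fx", "fy", "cx", "cy" (pixels), "R" (3x3) and "t" (3): a world point X has camera coordinates R X + t. Camera axes: x right, y down, z forward; pixel columns grow to the right and rows downward; lengths in m; the calibration is good to about 2 mm. The wrist camera is an equidistant fisheye: a pixel r from the principal point sees the ray r / f radians off the axis. A picture is of the moment at which its call begins. There is no depth.
- hand_in(): hands the job in, once; it reports no verdict.
The state is a dict: "clock": time; "joints": joint angles; "qvel": joint speeds; "tau": joint torques, N m; "tcp_pos": TCP position; "orientation": TCP orientation; "contact_force": force on the tool from outside, world axes, zero at the start; "moment": the same for the moment, N m; "grip_width": finger opening in m.
Only numpy, scipy, OpenCV 4.12 (cv2) and the standard library are available. Lean on these libraries where they do the work, as an engineer would, in place of code of your own. Each camera call takes 0.05 s, during which the arm holds its last target. There are 200 camera calls.

### The job

On the bench a garden tractor's gear selector awaits a test of its gear-position switch, the one tall part among the four fittings at the corners of the selector's top. Push the lever with the fingers, never pinching it, through the H-gate and fully home into the corner slot that points to this switch, without entering any of the other three corner slots on the way. Then let go and stay clear, with all the loose things on the bench left where they are.

Things in the scene. Friction and masses are not known exactly. Their poses are not given: they have to be found in the camera images.
- casing: the selector's aluminium casing, bolted down, 230 mm along its x, 180 mm along its y, top face 90 mm above the bench; origin at the centre of its underside. Its x points away from the robot, turned by up to half a radian. A steel gate plate (84 x 86 mm, 6 mm thick) lies on the middle of its top. A shaft stub, 22 mm thick at 40 mm height, sticks 35 mm out of the middle of its +y side
- gate_centre (a point): middle of the gate plate's upper face, 96 mm above the bench. The gate: three parallel rails along the casing's x, one in the middle and one 22 mm to either side, joined only by a cross channel along y through this point. So three slots point to +x and three to -x; the four corner slots are the ends of the outer rails. The lever changes rails only in the cross channel
- shift (a joint): the lever's swing along the rails, rad: 0 is the cross channel (neutral), positive leans to the casing's +x, stops at -0.30 and +0.30. Between rails it passes freely only within 0.05 of 0; the teeth have round noses. At the start it stands anywhere along the middle rail. Friction holds it where it is left; 2 to 4 N at the grip move it
- select (a joint): the lever's swing across the rails, rad: 0 is the middle rail; -0.345 and +0.345, the stops, are the outer rails; positive leans to the casing's +y. Friction holds it as in shift. Both swings turn about one pivot, 71 mm straight below the gate centre (25 mm above the bench)
- lever_top (a point): centre of the top of the lever's black grip, 165 mm from the pivot. The grip is a square bar 30 x 30 mm, 70 mm long, faces square to the casing's axes (leaning with the lever), on a 12 mm square steel stem. With shift s and select c, a lever point at distance r from the pivot lies at x = r sin(s), y = r cos(s) sin(c), z = r cos(s) cos(c) from it, along the casing's axes
- switch_top (a point): top of the switch: a steel hexagon 29 mm across with a round black body (22 mm) and two brass blades, 40 mm tall (49 mm with blades), fixed on the casing's top at any one of its four corners, 88 mm along x and 54 mm along y from the casing's middle, just beyond one of the four corner slots. This point is on its axis, 40 mm above the casing's top
- plug_a: a low steel hexagon blanking plug, 25 mm across and 7 mm tall, screwed into one of the other three corners of the casing's top; fixed; origin at the centre of its underside, on the casing's top
- plug_b: a low steel hexagon blanking plug, 25 mm across and 7 mm tall, screwed into one of the other three corners of the casing's top; fixed; origin at the centre of its underside, on the casing's top
- plug_c: a low steel hexagon blanking plug, 25 mm across and 7 mm tall, screwed into one of the other three corners of the casing's top; fixed; origin at the centre of its underside, on the casing's top
- socket: a steel socket, 28 mm diameter, 42 mm tall, standing loose on the bench just on the robot's side of the casing; origin at the centre of its underside
- driver: a red-handled screwdriver 170 mm long, lying loose beside the casing on its -y side; origin near its middle
- spanner: a steel spanner 160 mm long, lying loose behind the casing, on its +x side; origin near its middle
- screw_jar: a clear jar with a steel lid, 56 mm diameter, 65 mm tall, standing loose at the left; origin at the centre of its underside
- long_driver: a longer red-handled screwdriver, 210 mm, lying loose at the right; origin near its middle
- mug: a white mug, 80 mm diameter, 92 mm tall, standing loose at the right; origin at the centre of its underside
- drive_wheel: a grey wheel, 110 mm diameter, 30 mm thick, lying flat and loose at the left; origin at the centre of its underside

How it is judged:
By the outcome, as a careful person would: the job done as asked, in the order asked, and still so for the second after the job is handed in, with the robot touching nothing.
It also fails if it takes over 58 s, if anything falls off the work surface, if the arm or the gripper's body presses on something with over 40 N, if the wrist force passes 120 N, or if a joint passes its speed limit or range.

## Working session

There is one attempt and no reset: what is moved stays moved. The work goes in short steps, Python scripts to look and compute and a tool call to move; the robot and the scene stay as the last step left them, time stands still between calls to the robot, and variables do not carry over. Pictures are saved under pics/ and viewed, about 8 in all and at most 12, crops included, and the job is handed in when it is done.

Besides the shell and the picture viewer there is one more tool, called after "Emit:" in YAML: its name, and indented under it one key for each argument. send_rows: Moves the arm, as the interface text tells. Its arguments: {"type":"object","properties":{"motion":{"type":"array","items":{"type":"object","properties":{"dp":{"type":"array","items":{"type":"number"}},"rot":{"type":"array","items":{"type":"number"}},"grip":{"type":"number"}}}},"grip_force":{"type":"number"}},"required":["motion"]}

```bash
mkdir -p pics; python3 - <<'E'
from bench import get_obs, imaging
import cv2, numpy as np
o=get_obs(); print(o)
for n in ["scene","side","wrist"]:
    f=imaging.grab_frame(n); cv2.imwrite(f"pics/{n}0.png",f["img"][:,:,::-1]); 
    R=np.array(f["R"]);t=np.array(f["t"]); print(n,f["fx"],f["fy"],f["cx"],f["cy"],R.round(4).tolist(),t, "cam",-R.T@t)
    np.savez(f"{n}0.npz",**f)
E
```

```text
{'clock': 0.0, 'joints': array([-0.10812275,  0.47781154,  0.02235025,  1.55646195, -0.01150814,
        1.10928087, -0.08307521]), 'qvel': array([-0.00173172,  0.00064509,  0.00076959, -0.00035692,  0.00094109,
        0.00083229,  0.00210908]), 'tau': array([-5.45967814e-04, -5.96443820e+01,  1.60769675e+00, -2.81194621e+01,
        1.24063640e-02,  9.39900521e-03,  2.20753498e-05]), 'tcp_pos': array([ 6.74407133e-01, -3.92776203e-06,  2.30313807e-01]), 'orientation': array([ 3.14145699e+00,  8.80649255e-05, -2.87206849e-03]), 'contact_force': array([ 0.3422258 ,  0.61297765, -0.63185924]), 'moment': array([-0.01240031,  0.03015867, -0.06897315]), 'grip_width': 0.08554960623127753}
scene 457.64688519943337 457.64688519943337 317.24698802644957 245.9286231819482 [[-0.6172, 0.7867, 0.0086], [0.5012, 0.4016, -0.7665], [-0.6065, -0.4688, -0.6422]] [ 0.32266161 -0.17883788  1.44410892] cam [1.1645861  0.49494501 0.78759933]
side 580.28842975434 580.28842975434 328.3667921233561 241.96101215130756 [[0.6823, -0.7308, -0.0178], [-0.5659, -0.5126, -0.6458], [0.4628, 0.4507, -0.7633]] [-0.38259013  0.41223736  1.21566249] cam [-0.06826196 -0.6161931   1.18734852]
wrist 371.64829954431775 371.64829954431775 322.9929825949037 238.37784060201065 [[1.0, 0.0004, -0.003], [0.0013, -0.954, 0.2998], [-0.0028, -0.2998, -0.954]] [-0.67330909 -0.03936321  0.381077  ] cam [0.67441174 0.07692287 0.3733175 ]
```

View pics/scene0.png

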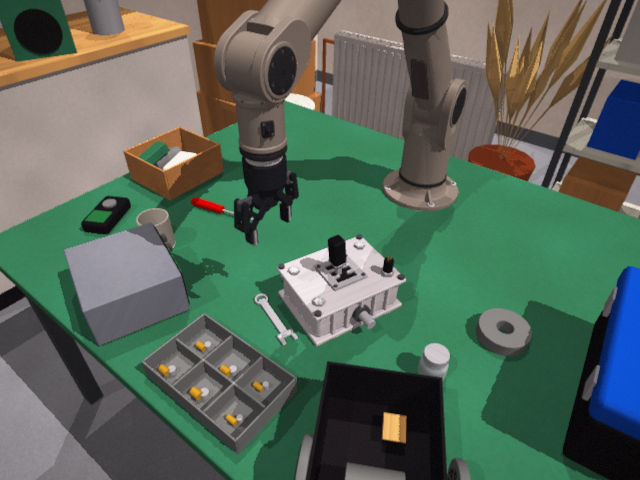

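View pics/side0.png

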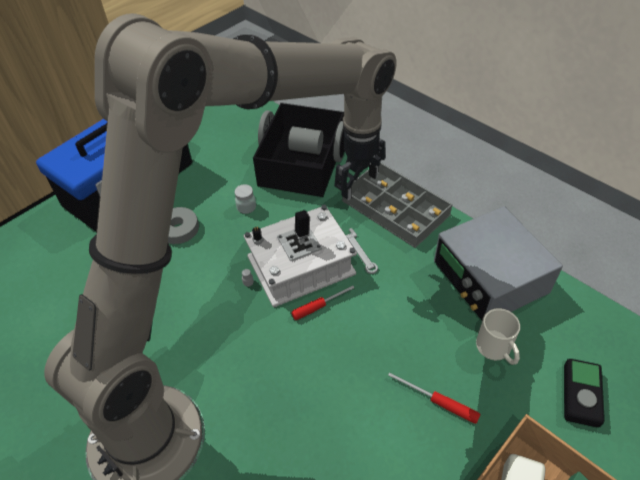

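View pics/wrist0.png

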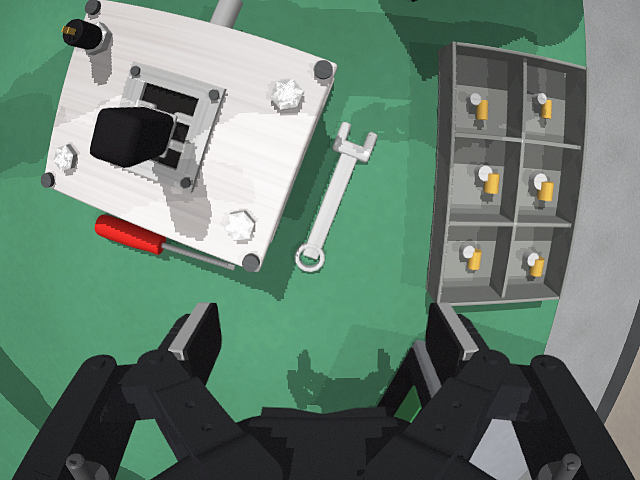

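The switch (black body, about px (82,35) in the wrist view) stands at the casing's -x/+y corner, because the stub (225,10) marks +y and the spanner marks +x. Plugs are at (66,157), (287,94) and (240,226). The black grip is at about (130,137).

```bash
cat > h.py <<'E'
import numpy as np, cv2
def ray(f,u,v,fish=False):
    x=(u-f["cx"])/f["fx"]; y=(v-f["cy"])/f["fy"]
    if fish:
        r=np.hypot(x,y); d=np.array([x/r*np.sin(r),y/r*np.sin(r),np.cos(r)])
    else: d=np.array([x,y,1.])
    R=np.array(f["R"]); return -R.T@np.array(f["t"]), R.T@d/np.linalg.norm(d)
def plane(f,u,v,z,fish=False):
    c,d=ray(f,u,v,fish); return c+d*(z-c[2])/d[2]
def proj(f,X,fish=False):
    p=np.array(f["R"])@X+np.array(f["t"])
    if fish:
        r=np.hypot(p[0],p[1]); s=np.arctan2(r,p[2])/r; q=p[:2]*s
    else: q=p[:2]/p[2]
    return q*f["fx"]+np.array([f["cx"],f["cy"]])
def cross(rs):
    A=sum(np.eye(3)-np.outer(d,d) for c,d in rs); b=sum((np.eye(3)-np.outer(d,d))@c for c,d in rs)
    return np.linalg.solve(A,b)
E
python3 - <<'E'
from h import *
f=dict(np.load("wrist0.npz")); L=lambda n:dict(np.load(n+"0.npz"))
P=[plane(f,u,v,.097,True)[:2] for u,v in [(66,157),(287,94),(240,226)]]  # --, ++, +-
loc=np.array([[-88,-54],[88,54],[88,-54]])/1e3
# rigid fit
P=np.array(P);a=loc-loc.mean(0);b=P-P.mean(0)
th=np.arctan2((a[:,0]*b[:,1]-a[:,1]*b[:,0]).sum(),(a*b).sum())
Rm=np.array([[np.cos(th),-np.sin(th)],[np.sin(th),np.cos(th)]]);c=P.mean(0)-Rm@loc.mean(0)
print(P,th,c,"resid mm",(P-c-loc@Rm.T)*1e3)
for sx,sy in [(-88,54),(-88,-54),(88,54),(88,-54)]:
    X=np.r_[c+Rm@(np.array([sx,sy])/1e3),.097]
    print(sx,sy,[proj(L(n),X,n=="wrist").round(0) for n in("scene","side","wrist")])
g=np.r_[c,.096];print("gate",[proj(L(n),g,n=="wrist").round(0) for n in("scene","side","wrist")])
ims=[]
for n in("scene","side","wrist"):
    q=proj(L(n),g+[0,0,.04],n=="wrist").astype(int); h=50 if n!="wrist" else 110
    im=L(n)["img"][:,:,::-1]; im=np.pad(im,((h,h),(h,h),(0,0)))[q[1]:q[1]+2*h,q[0]:q[0]+2*h]
    print(n,"crop origin",q-h,"scale",400/(2*h)); ims.append(cv2.resize(im,(266,266) if 0 else (400,400),interpolation=cv2.INTER_CUBIC))
cv2.imwrite("pics/crops.png",np.hstack(ims[:2]))
E
```

```text
[[4.47211786e-01 6.49398155e-02]
 [6.47297747e-01 1.00525581e-01]
 [6.08450487e-01 2.01360187e-04]] -0.37639251055144446 [0.54698966 0.08274418] resid mm [[ 1.9105017   0.06947515]
 [-1.38028849 -0.0924481 ]
 [-0.53021321  0.02297295]]
-88 54 [array([387., 271.]), array([258., 238.]), array([96., 37.])]
-88 -54 [array([359., 244.]), array([274., 269.]), array([ 64., 157.])]
88 54 [array([318., 301.]), array([322., 215.]), array([289.,  94.])]
88 -54 [array([294., 269.]), array([341., 244.]), array([241., 226.])]
gate [array([340., 271.]), array([299., 241.]), array([161., 125.])]
scene crop origin [291 207] scale 4.0
side crop origin [248 180] scale 4.0
wrist crop origin [27 16] scale 1.8181818181818181
```

View pics/crops.png

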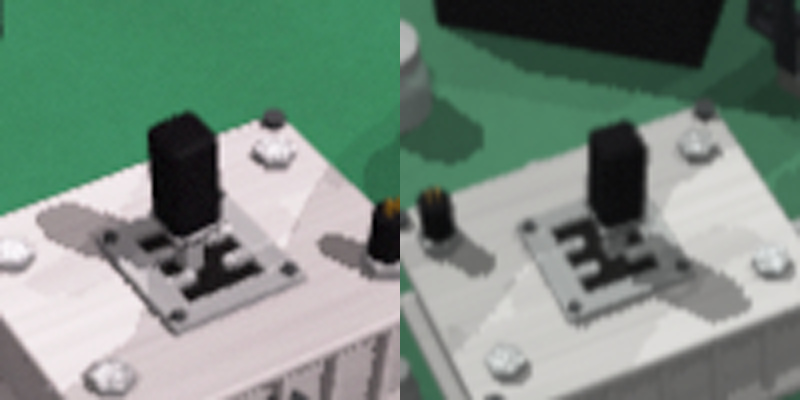

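The crops show the grip's top-face centre at about scene px (337,238) and side px (302,213). The plugs project where predicted, to within 2 px.

```bash
python3 - <<'E'
from h import *
L=lambda n:dict(np.load(n+"0.npz"))
X=cross([ray(L("scene"),337,238.3),ray(L("side"),302.3,213)])
th=-.3764;c=np.array([.547,.0827]);Rm=np.array([[np.cos(th),-np.sin(th)],[np.sin(th),np.cos(th)]])
l=Rm.T@(X[:2]-c); print(X,"local",l,"s",np.arcsin(l[0]/.165),"c",np.arctan2(l[1],X[2]-.025))
f=L("wrist")
for s in(-.3,-.2,-.1,0,.1,.2,.3):
    out=[]
    for sx,sy in[(-1,-1),(1,-1),(1,1),(-1,1)]:
        lx=.165*np.sin(s)+.015*sx*np.cos(s);z=.025+.165*np.cos(s)-.015*sx*np.sin(s)
        out.append(proj(f,np.r_[c+Rm@[lx,.015*sy],z],True).astype(int).tolist())
    print(s,out,[proj(L(n),np.r_[c+Rm@[.165*np.sin(s),0],.025+.165*np.cos(s)]).round(1) for n in("scene","side")])
print("axes x",Rm[:,0],"y",Rm[:,1])
im=L("wrist")["img"][0:240,30:250,::-1]; cv2.imwrite("pics/w1.png",cv2.resize(im,None,fx=2.5,fy=2.5,interpolation=2))
E
```

```text
[0.55844643 0.07733969 0.19290484] local [ 0.01261543 -0.00077764] s 0.07653181202329559 c -0.004631388670024075
-0.3 [[30, 126], [50, 138], [61, 90], [40, 81]] [array([361.2, 233.3]), array([278.2, 224.3])]
-0.2 [[40, 132], [66, 145], [78, 96], [50, 86]] [array([355.1, 234.1]), array([284.4, 220.9])]
-0.1 [[53, 139], [86, 154], [98, 102], [64, 91]] [array([348.7, 235.6]), array([290.7, 217.9])]
0 [[70, 147], [108, 162], [122, 110], [81, 97]] [array([342.1, 237.7]), array([297.2, 215.4])]
0.1 [[90, 155], [134, 170], [148, 118], [102, 104]] [array([335.4, 240.5]), array([303.6, 213.3])]
0.2 [[113, 163], [161, 179], [177, 126], [127, 111]] [array([328.6, 243.9]), array([310. , 211.8])]
0.3 [[139, 172], [190, 186], [206, 135], [154, 119]] [array([321.9, 247.9]), array([316.2, 210.8])]
axes x [ 0.92999393 -0.36757488] y [0.36757488 0.92999393]
```

View pics/w1.png

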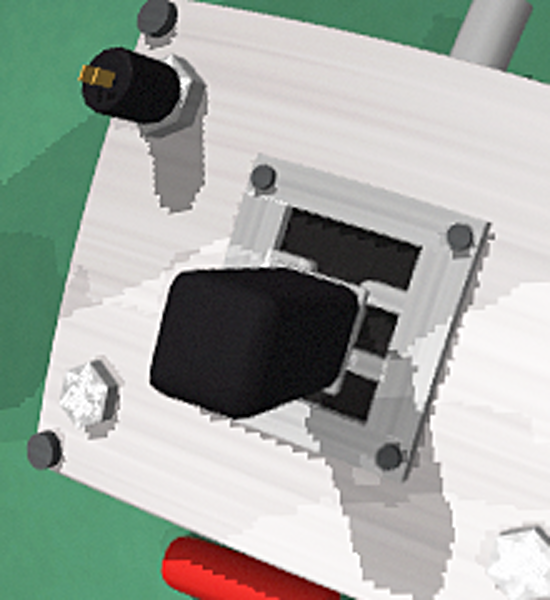

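The measurements agree on shift about +0.075 and select about 0, with the top at 193 mm (about 190 expected). I'll close the fingers, turn the jaw axis along the casing's y and go above the lever's +x side.

Emit:
send_rows:
  motion:
    - {"dp": [-0.011,0.009,0],"rot": [0,0,0.17],"grip": 0}
    - {"dp": [-0.011,0.009,0],"rot": [0,0,0.17],"grip": 0}
    - {"dp": [-0.011,0.009,0],"rot": [0,0,0.17],"grip": 0}
    - {"dp": [-0.011,0.009,0],"rot": [0,0,0.17],"grip": 0}
    - {"dp": [-0.011,0.009,0],"rot": [0,0,0.17],"grip": 0}
    - {"dp": [-0.011,0.009,0],"rot": [0,0,0.17],"grip": 0}
    - {"dp": [-0.011,0.009,0],"rot": [0,0,0.17],"grip": 0}
    - {"dp": [0,0,0],"rot": [0,0,0],"grip": 0}

```text
clock: 1.15
tcp_pos: [0.5932, 0.0639, 0.2275]
orientation: [2.568, 1.807, -0.009]
contact_force: [0.0, -0.6, 0.9]
grip_width: 0.0005
```

```bash
cat >> h.py <<'E'
th=-.3764;C=np.array([.547,.0827]);Rm=np.array([[np.cos(th),-np.sin(th)],[np.sin(th),np.cos(th)]])
def tcp():
    from bench import get_obs
    from scipy.spatial.transform import Rotation as Ro
    o=get_obs(); M=Ro.from_rotvec(o["orientation"]).as_matrix()
    print("t",round(o["clock"],2),"tcp",o["tcp_pos"].round(4),"local mm",(Rm.T@(o["tcp_pos"][:2]-C)*1e3).round(1),"yaw",np.arctan2(M[1,0],M[0,0]).round(3),"tilt",M[:,2].round(3),"F local",(Rm.T@o["contact_force"][:2]).round(1),o["contact_force"][2].round(1),"grip",round(o["grip_width"],4))
def shot(n,name,box,k=1):
    from bench import imaging
    f=imaging.grab_frame(n); x0,y0,x1,y1=box
    np.savez(name+".npz",**f); cv2.imwrite(f"pics/{name}.png",cv2.resize(f["img"][y0:y1,x0:x1,::-1],None,fx=k,fy=k,interpolation=2)); return f
E
python3 -c "
from h import *
tcp(); shot('wrist','w2',(0,0,640,480))"
```

```text
t 1.15 tcp [0.5932 0.0639 0.2275] local mm [49.9 -0.5] yaw 1.227 tilt [-0.004 -0.005 -1.   ] F local [ 0.2 -0.5] 0.9 grip 0.0005
```

View pics/w2.png

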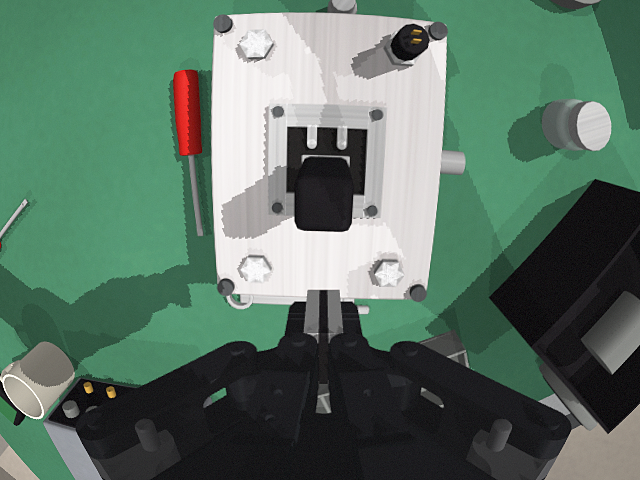

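The view shows the casing head-on: plugs at (256,43), (255,267) and (388,272), the switch at (410,42), and the grip with its top's lower edge at y≈231, x 297–350. I'll refit the casing and lever from here.

```bash
python3 - <<'E'
from h import *
f=dict(np.load("w2.npz"))
loc=np.array([[-88,-54],[88,-54],[88,54]])/1e3
P=np.array([plane(f,u,v,.097,True)[:2] for u,v in[(256,43.5),(255,267),(388,272)]])
a=loc-loc.mean(0);b=P-P.mean(0);t=np.arctan2((a[:,0]*b[:,1]-a[:,1]*b[:,0]).sum(),(a*b).sum())
R=np.array([[np.cos(t),-np.sin(t)],[np.sin(t),np.cos(t)]]);c=P.mean(0)-R@loc.mean(0)
print("th",t,"c",c,"res",((P-c-loc@R.T)*1e3).round(1).tolist())
for s in(0,.03,.06,.09,.12):
    print(s,[proj(f,np.r_[c+R@[.165*np.sin(s)+.015*sx*np.cos(s),.015*sy],.025+.165*np.cos(s)-.015*sx*np.sin(s)],True).astype(int).tolist() for sx,sy in[(-1,-1),(1,-1),(1,1),(-1,1)]])
# black blob extents of grip
g=f["img"][120:260,280:370].max(2)<45
n,l,st,_=cv2.connectedComponentsWithStats(g.astype(np.uint8)); print(st[1:]+[280,120,0,0,0])
E
```

```text
th -0.3764043425806012 c [0.54406168 0.08286724] res [[1.9, -0.3], [-1.0, 0.8], [-0.9, -0.5]]
0 [[295, 144], [294, 204], [354, 206], [357, 146]]
0.03 [[295, 154], [294, 214], [354, 216], [357, 156]]
0.06 [[295, 164], [294, 223], [353, 225], [356, 166]]
0.09 [[294, 174], [294, 232], [352, 234], [356, 176]]
0.12 [[294, 184], [294, 240], [352, 242], [355, 186]]
[[ 287  127   80  104 6452]]
```

Emit:
send_rows:
  motion:
    - {"dp": [0.003,-0.001,-0.025],"rot": [0.005,-0.004,-0.032],"grip": 0}
    - {"dp": [0.003,-0.001,-0.025],"rot": [0,0,0],"grip": 0}
    - {"dp": [0,0,-0.025],"rot": [0,0,0],"grip": 0}
    - {"dp": [0,0,0],"rot": [0,0,0],"grip": 0}

```text
clock: 1.7
tcp_pos: [0.6026, 0.0578, 0.1508]
orientation: [2.614, 1.737, 0.003]
contact_force: [-0.1, 0.5, -0.0]
grip_width: -0.0003
```

```bash
sed -i 's/C=np.array(\[.547,.0827\])/C=np.array([.5455,.0828])/' h.py; python3 -c "
from h import *
tcp()"
```

```text
t 1.7 tcp [0.6026 0.0578 0.1508] local mm [62.3 -2.2] yaw 1.173 tilt [ 0.003 -0.002 -1.   ] F local [-0.2  0.4] -0.0 grip -0.0003
```

Emit:
send_rows:
  motion:
    - {"dp": [-0.0084,0.004,0],"rot": [0,0,0.02],"grip": 0}
    - {"dp": [-0.0084,0.004,0],"rot": [0,0,0],"grip": 0}
    - {"dp": [-0.0047,0.0018,0],"rot": [0,0,0],"grip": 0}
    - {"dp": [-0.0047,0.0018,0],"rot": [0,0,0],"grip": 0}
    - {"dp": [0,0,0],"rot": [0,0,0],"grip": 0}

```text
clock: 2.33
tcp_pos: [0.5774, 0.0699, 0.1545]
orientation: [2.595, 1.758, 0.012]
contact_force: [0.9, -0.3, -0.3]
grip_width: -0.0001
```

```bash
python3 -c "
from h import *
tcp(); shot('wrist','w3',(160,0,560,420),1.4)"
```

```text
t 2.33 tcp [0.5774 0.0699 0.1545] local mm [34.4 -0.2] yaw 1.191 tilt [ 0.01  -0.001 -1.   ] F local [1.  0.1] -0.3 grip -0.0001
```

View pics/w3.png

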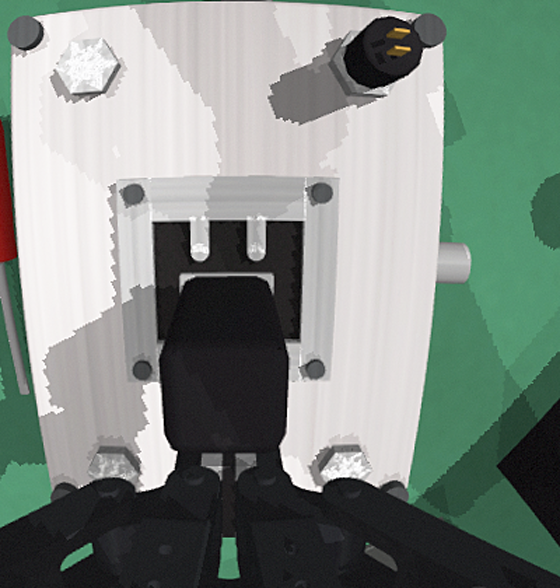

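The grip's top face spans crop y 343–450 (px y 245–321), with the fingers just behind it.

```bash
cat >> h.py <<'E'
def edges(f,ss,cs=(0,)):
    for s in ss:
        for c in cs:
            o=[]
            for sx,sy in[(-1,-1),(1,-1),(1,1),(-1,1)]:
                # rotate: lever frame axes
                e=np.array([np.sin(s),np.cos(s)*np.sin(c),np.cos(s)*np.cos(c)]); ex=np.array([np.cos(s),-np.sin(s)*np.sin(c),-np.sin(s)*np.cos(c)]); ey=np.cross(e,ex)
                p=.165*e+.015*(sx*ex+sy*ey); o.append(proj(f,np.r_[C+Rm@p[:2],.025+p[2]],True).astype(int).tolist())
            print(s,c,o)
E
python3 -c "
from h import *
edges(dict(np.load('w3.npz')),(-.03,0,.03,.06,.09))"
```

```text
-0.03 0 [[272, 204], [276, 296], [369, 296], [373, 204]]
0 0 [[272, 221], [277, 309], [369, 309], [373, 220]]
0.03 0 [[273, 237], [278, 321], [368, 321], [372, 236]]
0.06 0 [[274, 252], [279, 333], [367, 332], [372, 252]]
0.09 0 [[274, 268], [280, 343], [366, 343], [371, 267]]
```

Emit:
send_rows:
  motion:
    - {"dp": [-0.0033,0.0013,0],"rot": [0,0,0],"grip": 0}
    - {"dp": [-0.0033,0.0013,0],"rot": [0,0,0],"grip": 0}
    - {"dp": [0,0,0],"rot": [0,0,0],"grip": 0}

```text
clock: 2.75
tcp_pos: [0.5719, 0.0722, 0.1553]
orientation: [2.595, 1.756, 0.015]
contact_force: [0.5, -1.2, -0.7]
grip_width: 0.0001
```

```bash
python3 -c "
from h import *
tcp(); f=shot('wrist','w4',(160,0,560,420),1.4)
edges(f,(-.06,-.03,0,.03))
g=f['img'][:,:,:].max(2).astype(int)
for u in(300,320,340,355): print(u,[(v,g[v,u]) for v in range(190,320,5)])"
```

```text
t 2.75 tcp [0.5719 0.0722 0.1553] local mm [28.4 -0.2] yaw 1.19 tilt [ 0.013 -0.001 -1.   ] F local [ 0.9 -1. ] -0.7 grip 0.0001
-0.06 0 [[272, 207], [276, 299], [369, 298], [372, 206]]
-0.03 0 [[273, 223], [277, 312], [368, 311], [372, 223]]
0 0 [[273, 239], [278, 324], [367, 323], [371, 239]]
0.03 0 [[274, 255], [279, 335], [366, 335], [371, 254]]
300 [(190, np.int64(238)), (195, np.int64(210)), (200, np.int64(166)), (205, np.int64(24)), (210, np.int64(21)), (215, np.int64(18)), (220, np.int64(15)), (225, np.int64(23)), (230, np.int64(22)), (235, np.int64(23)), (240, np.int64(23)), (245, np.int64(27)), (250, np.int64(35)), (255, np.int64(33)), (260, np.int64(30)), (265, np.int64(33)), (270, np.int64(32)), (275, np.int64(33)), (280, np.int64(39)), (285, np.int64(36)), (290, np.int64(36)), (295, np.int64(36)), (300, np.int64(37)), (305, np.int64(36)), (310, np.int64(34)), (315, np.int64(34))]
320 [(190, np.int64(35)), (195, np.int64(37)), (200, np.int64(170)), (205, np.int64(21)), (210, np.int64(20)), (215, np.int64(23)), (220, np.int64(22)), (225, np.int64(25)), (230, np.int64(22)),
[... 762 characters left out ...]
), (285, np.int64(33)), (290, np.int64(33)), (295, np.int64(33)), (300, np.int64(26)), (305, np.int64(28)), (310, np.int64(30)), (315, np.int64(32))]
355 [(190, np.int64(38)), (195, np.int64(35)), (200, np.int64(27)), (205, np.int64(32)), (210, np.int64(36)), (215, np.int64(45)), (220, np.int64(24)), (225, np.int64(28)), (230, np.int64(26)), (235, np.int64(26)), (240, np.int64(28)), (245, np.int64(29)), (250, np.int64(33)), (255, np.int64(32)), (260, np.int64(31)), (265, np.int64(32)), (270, np.int64(30)), (275, np.int64(32)), (280, np.int64(37)), (285, np.int64(31)), (290, np.int64(36)), (295, np.int64(29)), (300, np.int64(32)), (305, np.int64(32)), (310, np.int64(38)), (315, np.int64(30))]
```

View pics/w4.png

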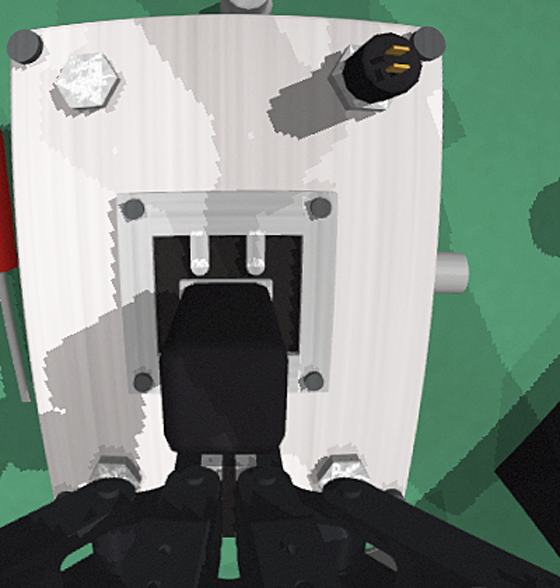

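s≈0.00–0.01, which is neutral. Next I'll go round above to the -y side with the jaw axis turned along the casing's x.

Emit:
send_rows:
  motion:
    - {"dp": [0.0149,-0.0059,0],"rot": [0,0,0],"grip": 0}
    - {"dp": [0,0,0.024],"rot": [0,0,0],"grip": 0}
    - {"dp": [0,0,0.024],"rot": [0,0,0],"grip": 0}
    - {"dp": [0,0,0.024],"rot": [0,0,0],"grip": 0}
    - {"dp": [-0.0067,-0.0036,0],"rot": [0,0,-0.174],"grip": 0}
    - {"dp": [-0.0067,-0.0036,0],"rot": [0,0,-0.174],"grip": 0}
    - {"dp": [-0.0067,-0.0036,0],"rot": [0,0,-0.174],"grip": 0}
    - {"dp": [-0.0067,-0.0036,0],"rot": [0,0,-0.174],"grip": 0}
    - {"dp": [-0.0067,-0.0036,0],"rot": [0,0,-0.174],"grip": 0}
    - {"dp": [-0.0067,-0.0036,0],"rot": [0,0,-0.174],"grip": 0}
    - {"dp": [-0.0067,-0.0036,0],"rot": [0,0,-0.174],"grip": 0}
    - {"dp": [-0.0067,-0.0036,0],"rot": [0,0,-0.174],"grip": 0}
    - {"dp": [-0.0067,-0.0036,0],"rot": [0,0,-0.174],"grip": 0}
    - {"dp": [0,0,0],"rot": [0,0,0],"grip": 0}

```text
clock: 4.55
tcp_pos: [0.531, 0.0292, 0.2259]
orientation: [3.065, -0.667, -0.006]
contact_force: [-0.1, 0.8, -0.3]
grip_width: -0.0003
```

```bash
python3 -c "
from h import *
tcp()"
```

```text
t 4.55 tcp [0.531  0.0292 0.2259] local mm [  6.3 -55.1] yaw -0.428 tilt [-0.005 -0.004 -1.   ] F local [-0.3  0.7] -0.3 grip -0.0003
```

Emit:
send_rows:
  motion:
    - {"dp": [-0.005,0.002,-0.02],"rot": [0,0,0.05],"grip": 0}
    - {"dp": [0,0,-0.025],"rot": [0,0,0],"grip": 0}
    - {"dp": [0,0,-0.025],"rot": [0,0,0],"grip": 0}
    - {"dp": [0,0,0],"rot": [0,0,0],"grip": 0}

```text
clock: 5.05
tcp_pos: [0.5289, 0.0319, 0.1545]
orientation: [3.087, -0.562, -0.004]
contact_force: [-0.5, -0.4, 0.3]
grip_width: 0.0002
```

```bash
python3 -c "
from h import *
tcp()"
```

```text
t 5.05 tcp [0.5289 0.0319 0.1545] local mm [  3.3 -53.4] yaw -0.36 tilt [-0.003 -0.003 -1.   ] F local [-0.3 -0.6] 0.3 grip 0.0002
```

Emit:
send_rows:
  motion:
    - {"dp": [0,0.0085,0],"rot": [0,0,-0.016],"grip": 0}
    - {"dp": [0.0015,0.0082,0],"rot": [0,0,0],"grip": 0}
    - {"dp": [0.0022,0.0056,-0.001],"rot": [0,0,0],"grip": 0}
    - {"dp": [0.0022,0.0056,-0.001],"rot": [0,0,0],"grip": 0}
    - {"dp": [0.0022,0.0056,-0.001],"rot": [0,0,0],"grip": 0}
    - {"dp": [0.0022,0.0056,-0.001],"rot": [0,0,0],"grip": 0}
    - {"dp": [0,0,0],"rot": [0,0,0],"grip": 0}

```text
clock: 5.92
tcp_pos: [0.5423, 0.0733, 0.1537]
orientation: [3.083, -0.584, 0.003]
contact_force: [-0.1, -1.0, 1.3]
grip_width: 0.0001
```

```bash
python3 -c "
from h import *
tcp(); f=shot('wrist','w5',(120,0,520,420),1.4)
edges(f,(-.05,0,.05),(0,.1,.2))"
```

```text
t 5.92 tcp [0.5423 0.0733 0.1537] local mm [  0.5 -10. ] yaw -0.374 tilt [ 0.001 -0.004 -1.   ] F local [ 0.3 -0.9] 1.3 grip 0.0001
-0.05 0 [[258, 365], [342, 369], [344, 294], [251, 291]]
-0.05 0.1 [[254, 328], [343, 331], [345, 242], [249, 241]]
-0.05 0.2 [[251, 282], [344, 284], [345, 188], [249, 188]]
0 0 [[280, 367], [365, 367], [370, 293], [276, 293]]
0 0.1 [[278, 329], [368, 330], [371, 242], [274, 242]]
0 0.2 [[276, 283], [370, 284], [372, 188], [274, 188]]
0.05 0 [[304, 369], [387, 365], [394, 291], [302, 294]]
0.05 0.1 [[302, 331], [391, 328], [397, 241], [301, 242]]
0.05 0.2 [[301, 284], [395, 283], [397, 189], [301, 188]]
```

View pics/w5.png

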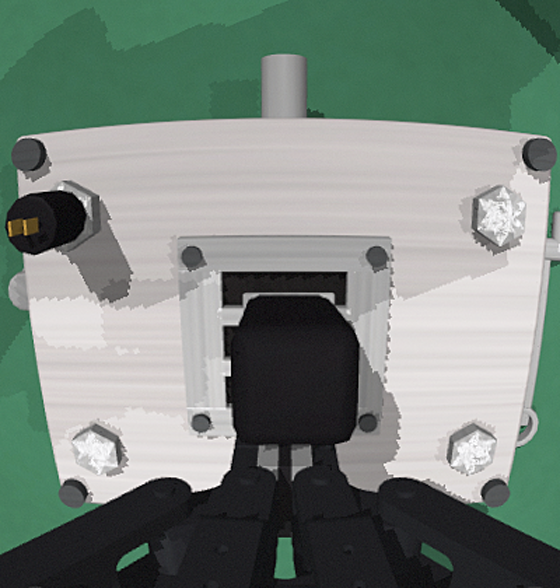

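c≈0.12 and s≈+0.01, so the lever is moving freely in the cross channel. I'll continue to the outer rail.

Emit:
send_rows:
  motion:
    - {"dp": [0.0018,0.0046,-0.0005],"rot": [0,0,0],"grip": 0}
    - {"dp": [0.0018,0.0046,-0.0005],"rot": [0,0,0],"grip": 0}
    - {"dp": [0.0018,0.0046,-0.0005],"rot": [0,0,0],"grip": 0}
    - {"dp": [0.0018,0.0046,-0.0005],"rot": [0,0,0],"grip": 0}
    - {"dp": [0,0,0],"rot": [0,0,0],"grip": 0}

```text
clock: 6.6
tcp_pos: [0.5498, 0.0925, 0.1514]
orientation: [3.083, -0.585, 0.002]
contact_force: [0.1, -1.7, 1.3]
grip_width: -0.0005
```

```bash
python3 -c "
from h import *
tcp()"
```

```text
t 6.6 tcp [0.5498 0.0925 0.1514] local mm [ 0.4 10.6] yaw -0.375 tilt [ 0.001 -0.004 -1.   ] F local [ 0.7 -1.5] 1.3 grip -0.0005
```

Emit:
send_rows:
  motion:
    - {"dp": [0.0015,0.0037,0],"rot": [0,0,0],"grip": 0}
    - {"dp": [0.0011,0.0028,0],"rot": [0,0,0],"grip": 0}
    - {"dp": [0,0,0],"rot": [0,0,0],"grip": 0}

```text
clock: 6.98
tcp_pos: [0.5521, 0.0989, 0.1508]
orientation: [3.082, -0.585, 0.001]
contact_force: [-0.3, -0.5, -0.0]
grip_width: -0.0002
```

```bash
python3 -c "
from h import *
tcp(); f=shot('wrist','w6',(120,0,520,420),1.4)
edges(f,(-.05,0,.05),(.25,.3,.345))"
```

```text
t 6.97 tcp [0.5521 0.0989 0.1508] local mm [ 0.2 17.4] yaw -0.375 tilt [-0.001 -0.005 -1.   ] F local [-0.1 -0.5] -0.0 grip -0.0002
-0.05 0.25 [[255, 336], [344, 339], [345, 249], [253, 248]]
-0.05 0.3 [[254, 313], [344, 315], [345, 223], [253, 223]]
-0.05 0.345 [[253, 292], [345, 293], [345, 200], [253, 201]]
0 0.25 [[279, 338], [368, 338], [370, 249], [277, 249]]
0 0.3 [[278, 315], [369, 315], [370, 223], [277, 223]]
0 0.345 [[277, 293], [370, 293], [370, 200], [278, 200]]
0.05 0.25 [[303, 339], [392, 336], [395, 248], [303, 249]]
0.05 0.3 [[303, 315], [393, 314], [395, 223], [303, 223]]
0.05 0.345 [[303, 293], [394, 292], [394, 201], [303, 200]]
```

View pics/w6.png

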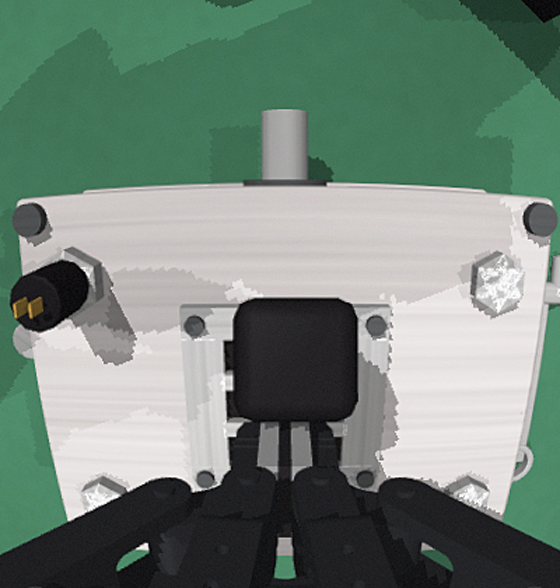

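c≈0.325, s≈+0.015 (top face px x 287–376, y 213–301). A few mm more should reach the stop.

Emit:
send_rows:
  motion:
    - {"dp": [0.0011,0.0028,0],"rot": [0,0,0],"grip": 0}
    - {"dp": [0.0008,0.0022,0],"rot": [0,0,0],"grip": 0}

```text
clock: 7.28
tcp_pos: [0.5536, 0.1031, 0.1505]
orientation: [3.08, -0.586, -0.001]
contact_force: [-0.3, -5.0, -0.8]
grip_width: 0.0001
```

```bash
cat >> h.py <<'E'
def blob(f):
    g=(f["img"].max(2)<60).astype(np.uint8)
    return g
E
python3 -c "
from h import *
tcp()"
```

```text
t 7.28 tcp [0.5536 0.1031 0.1505] local mm [ 0.1 21.9] yaw -0.376 tilt [-0.002 -0.006 -1.   ] F local [ 1.6 -4.8] -0.8 grip 0.0001
```

Emit:
send_rows:
  motion:
    - {"dp": [0.0011,0.0028,0],"rot": [0,0,0],"grip": 0}
    - {"dp": [0.0004,0.001,0],"rot": [0,0,0],"grip": 0}

```text
clock: 7.52
tcp_pos: [0.5542, 0.1046, 0.15]
orientation: [3.076, -0.588, -0.004]
contact_force: [-1.1, -5.6, 2.3]
grip_width: -0.0002
```

```bash
python3 -c "
from h import *
tcp()"
```

```text
t 7.53 tcp [0.5542 0.1046 0.15  ] local mm [ 0.1 23.4] yaw -0.378 tilt [-0.004 -0.009 -1.   ] F local [ 1.  -5.6] 2.3 grip -0.0002
```

The stop is reached: 4 mm were commanded, only 1.5 mm moved, and the force is rising. Now retreat, lift and go round to the +x face.

Emit:
send_rows:
  motion:
    - {"dp": [-0.0044,-0.0112,0],"rot": [0,0,0],"grip": 0}
    - {"dp": [0,0,0.024],"rot": [0,0,0],"grip": 0}
    - {"dp": [0,0,0.025],"rot": [0,0,0],"grip": 0}
    - {"dp": [0,0,0.025],"rot": [0,0,0],"grip": 0}
    - {"dp": [0.0077,0.0008,0],"rot": [0,0,0.174],"grip": 0}
    - {"dp": [0.0077,0.0008,0],"rot": [0,0,0.174],"grip": 0}
    - {"dp": [0.0077,0.0008,0],"rot": [0,0,0.174],"grip": 0}
    - {"dp": [0.0077,0.0008,0],"rot": [0,0,0.174],"grip": 0}
    - {"dp": [0.0077,0.0008,0],"rot": [0,0,0.174],"grip": 0}
    - {"dp": [0.0077,0.0008,0],"rot": [0,0,0.174],"grip": 0}
    - {"dp": [0.0077,0.0008,0],"rot": [0,0,0.174],"grip": 0}
    - {"dp": [0.0077,0.0008,0],"rot": [0,0,0.174],"grip": 0}
    - {"dp": [0.0077,0.0008,0],"rot": [0,0,0.174],"grip": 0}
    - {"dp": [0,0,0],"rot": [0,0,0],"grip": 0}

```text
clock: 9.28
tcp_pos: [0.6227, 0.1064, 0.2309]
orientation: [-2.547, -1.824, -0.021]
contact_force: [0.4, -0.2, 0.3]
grip_width: -0.0002
```

```bash
python3 -c "
from h import *
tcp(); f=shot('wrist','w7',(120,0,520,420),1.4)
edges(f,(-.05,0,.05),(.3,.345))"
```

```text
t 9.28 tcp [0.6227 0.1064 0.2309] local mm [63.1 50.3] yaw 1.243 tilt [ 0.006  0.015 -1.   ] F local [ 0.4 -0. ] 0.3 grip -0.0002
-0.05 0.3 [[297, 106], [295, 165], [350, 166], [353, 109]]
-0.05 0.345 [[311, 106], [309, 165], [363, 166], [365, 110]]
0 0.3 [[296, 122], [294, 181], [349, 181], [352, 125]]
0 0.345 [[311, 122], [308, 181], [361, 181], [365, 126]]
0.05 0.3 [[296, 138], [293, 197], [347, 196], [352, 140]]
0.05 0.345 [[311, 139], [307, 196], [359, 195], [364, 141]]
```

View pics/w7.png

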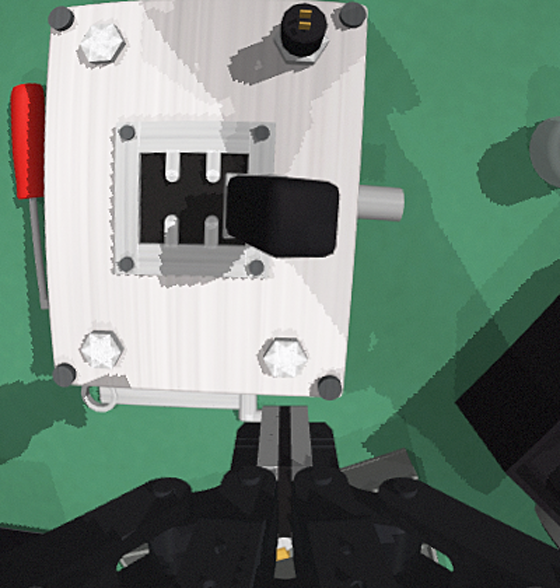

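The lever is at the outer rail and neutral (top face px x 311–363, y 130–184: c≈0.345, s≈0.015). Now descend and push toward -x.

Emit:
send_rows:
  motion:
    - {"dp": [-0.0018,-0.0047,-0.02],"rot": [-0.015,0.006,-0.048],"grip": 0}
    - {"dp": [0,0,-0.025],"rot": [0,0,0],"grip": 0}
    - {"dp": [0,0,-0.025],"rot": [0,0,0],"grip": 0}
    - {"dp": [0,0,-0.01],"rot": [0,0,0],"grip": 0}
    - {"dp": [-0.0093,0.0037,0],"rot": [0,0,0],"grip": 0}
    - {"dp": [-0.0093,0.0037,0],"rot": [0,0,0],"grip": 0}
    - {"dp": [0,0,0],"rot": [0,0,0],"grip": 0}

```text
clock: 10.2
tcp_pos: [0.6002, 0.1111, 0.1527]
orientation: [2.613, 1.741, 0.009]
contact_force: [0.0, -0.3, 0.6]
grip_width: 0.0003
```

```bash
python3 -c "
from h import *
tcp()"
```

```text
t 10.2 tcp [0.6002 0.1111 0.1527] local mm [40.4 46.5] yaw 1.176 tilt [ 0.006  0.002 -1.   ] F local [ 0.2 -0.3] 0.6 grip 0.0003
```

Emit:
send_rows:
  motion:
    - {"dp": [-0.0056,0.0018,-0.001],"rot": [0,0,0.015],"grip": 0}
    - {"dp": [-0.0056,0.0018,-0.001],"rot": [0,0,0],"grip": 0}
    - {"dp": [-0.0056,0.0021,-0.001],"rot": [0,0,0],"grip": 0}
    - {"dp": [-0.0056,0.0022,-0.001],"rot": [0,0,0],"grip": 0}
    - {"dp": [-0.0056,0.0022,-0.001],"rot": [0,0,0],"grip": 0}
    - {"dp": [-0.0056,0.0022,0],"rot": [0,0,0],"grip": 0}
    - {"dp": [0,0,0],"rot": [0,0,0],"grip": 0}

```text
clock: 11.08
tcp_pos: [0.5677, 0.1237, 0.1502]
orientation: [2.597, 1.758, 0.019]
contact_force: [0.7, -1.5, 1.6]
grip_width: -0.0001
```

```bash
python3 -c "
from h import *
tcp()"
```

```text
t 11.07 tcp [0.5677 0.1237 0.1502] local mm [ 5.6 46.2] yaw 1.19 tilt [ 0.013  0.002 -1.   ] F local [ 1.2 -1.1] 1.6 grip -0.0001
```

Emit:
send_rows:
  motion:
    - {"dp": [-0.0046,0.0018,0],"rot": [0,0,0],"grip": 0}
    - {"dp": [-0.0046,0.0018,0],"rot": [0,0,0],"grip": 0}
    - {"dp": [-0.0046,0.0018,0],"rot": [0,0,0],"grip": 0}

```text
clock: 11.45
tcp_pos: [0.5527, 0.1288, 0.1494]
orientation: [2.598, 1.757, 0.017]
contact_force: [2.8, -1.4, -0.6]
grip_width: 0.0
```

```bash
python3 -c "
from h import *
tcp()"
```

```text
t 11.45 tcp [0.5527 0.1288 0.1494] local mm [-10.2  45.5] yaw 1.19 tilt [ 0.012  0.002 -1.   ] F local [ 3.1 -0.2] -0.6 grip 0.0
```

Emit:
send_rows:
  motion:
    - {"dp": [-0.0037,0.0015,0],"rot": [0,0,0],"grip": 0}
    - {"dp": [-0.0037,0.0015,0],"rot": [0,0,0],"grip": 0}

```text
clock: 11.7
tcp_pos: [0.5449, 0.1319, 0.1492]
orientation: [2.597, 1.757, 0.017]
contact_force: [6.4, -1.4, -2.4]
grip_width: -0.0004
```

```bash
python3 -c "
from h import *
tcp()"
```

```text
t 11.7 tcp [0.5449 0.1319 0.1492] local mm [-18.6  45.4] yaw 1.19 tilt [ 0.013  0.001 -1.   ] F local [6.4 1.1] -2.4 grip -0.0004
```

Emit:
send_rows:
  motion:
    - {"dp": [-0.0037,0.0015,0],"rot": [0,0,0],"grip": 0}
    - {"dp": [-0.0037,0.0015,0],"rot": [0,0,0],"grip": 0}
    - {"dp": [-0.0037,0.0015,0],"rot": [0,0,0],"grip": 0}

```text
clock: 12.08
tcp_pos: [0.5407, 0.134, 0.1511]
orientation: [2.593, 1.749, 0.036]
contact_force: [10.7, -4.5, -3.1]
grip_width: 0.0001
```

```bash
python3 -c "
from h import *
tcp(); f=shot('wrist','w8',(120,0,520,420),1.4)
edges(f,(-.35,-.3,-.25,-.2),(.345,))"
```

```text
t 12.07 tcp [0.5407 0.134  0.1511] local mm [-23.3  45.9] yaw 1.187 tilt [ 0.027  0.001 -1.   ] F local [11.6 -0.2] -3.1 grip 0.0001
-0.35 0.345 [[294, 216], [305, 303], [383, 289], [373, 208]]
-0.3 0.345 [[298, 240], [308, 326], [384, 310], [377, 230]]
-0.25 0.345 [[301, 264], [310, 347], [385, 330], [380, 253]]
-0.2 0.345 [[304, 289], [311, 367], [384, 349], [382, 275]]
```

View pics/w8.png

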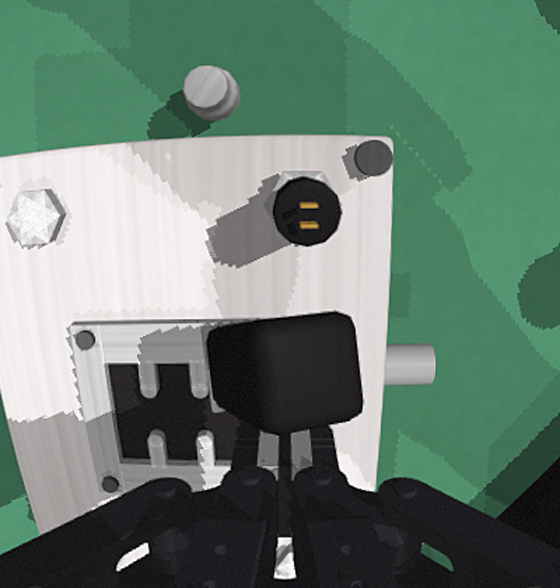

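The top face measures s≈-0.32 (nominal -0.30) at c≈0.345. Force rose to 11.6 N while only 5 of 12 mm was made, so it is on the stop. Back off and lift clear.

Emit:
send_rows:
  motion:
    - {"dp": [0.0093,-0.0037,0],"rot": [0,0,0],"grip": 0}
    - {"dp": [0.0186,-0.0074,0],"rot": [0,0,0],"grip": 0}
    - {"dp": [0,0,0.025],"rot": [0,0,0],"grip": 0}
    - {"dp": [0,0,0.03],"rot": [0,0,0],"grip": 0}
    - {"dp": [0,0,0.03],"rot": [0,0,0],"grip": 0}
    - {"dp": [0.01,-0.004,0.02],"rot": [0,0,0],"grip": 0}
    - {"dp": [0.01,-0.004,0],"rot": [0,0,0],"grip": 0}
    - {"dp": [0,0,0],"rot": [0,0,0],"grip": 0}
    - {"dp": [0,0,0],"rot": [0,0,0],"grip": 0}

```text
clock: 13.25
tcp_pos: [0.5825, 0.117, 0.2547]
orientation: [2.599, 1.758, 0.015]
contact_force: [-0.2, 0.6, 0.0]
grip_width: 0.0003
```

```bash
python3 - <<'E'
from h import *
tcp(); f=shot('wrist','w9',(0,0,640,480))
s0=dict(np.load('side0.npz')); s1=shot('side','s1',(0,0,640,480)); c0=dict(np.load('scene0.npz')); c1=shot('scene','c1',(0,0,640,480))
edges(f,(-.35,-.3,-.25),(.3,.345))
# grip outline in the wrist view: dark blob nearest the predicted top centre
e=lambda s,c:np.r_[C+Rm@(.165*np.array([np.sin(s),np.cos(s)*np.sin(c)])),.025+.165*np.cos(s)*np.cos(c)]
q=proj(f,e(-.3,.345),True).astype(int)
g=(f['img'].max(2)<60).astype(np.uint8); n,l,st,_=cv2.connectedComponentsWithStats(g)
k=l[q[1],q[0]]; print("pred centre",q,"label",k,"bbox",st[k])
m=(l==k).astype(np.uint8); cn=max(cv2.findContours(m,0,2)[0],key=cv2.contourArea); print("poly",cv2.approxPolyDP(cn,3,True)[:,0].tolist())
# changes in fixed views, list of blobs
for n,a,b in(("side",s0,s1),("scene",c0,c1)):
    d=(np.abs(a["img"].astype(int)-b["img"]).max(2)>60).astype(np.uint8); d=cv2.morphologyEx(d,cv2.MORPH_OPEN,np.ones((3,3)))
    _,_,st,_=cv2.connectedComponentsWithStats(d); print(n,[s.tolist() for s in st[1:] if s[4]>25])
E
```

```text
t 13.25 tcp [0.5825 0.117  0.2547] local mm [21.9 45.4] yaw 1.19 tilt [ 0.01   0.002 -1.   ] F local [-0.4  0.4] 0.0 grip 0.0003
-0.35 0.3 [[295, 99], [299, 146], [348, 145], [342, 99]]
-0.35 0.345 [[306, 99], [312, 146], [359, 145], [352, 100]]
-0.3 0.3 [[296, 111], [300, 160], [349, 159], [344, 111]]
-0.3 0.345 [[308, 111], [313, 160], [360, 158], [354, 111]]
-0.25 0.3 [[298, 124], [301, 175], [350, 172], [346, 124]]
-0.25 0.345 [[309, 124], [314, 174], [361, 172], [356, 124]]
pred centre [334 135] label 22 bbox [ 286  113   71   63 3512]
poly [[351, 115], [310, 115], [287, 139], [290, 173], [320, 174], [354, 156]]
side [[45, 18, 32, 26, 359], [121, 18, 23, 11, 78], [64, 27, 36, 31, 737], [273, 30, 28, 12, 171], [177, 32, 37, 15, 243], [238, 35, 24, 9, 127], [104, 40, 9, 19, 75], [122, 41, 40, 79, 1458], [294, 43, 7, 4, 27], [302, 43, 22, 21, 256], [367, 53, 29, 25, 451], [307, 64, 79, 111, 4060], [218, 91, 52, 18, 618], [284, 98, 23, 7, 112], [272, 101, 8, 10, 51], [162, 110, 20, 21, 251], [195, 117, 5, 11, 41], [64, 120, 43, 109, 2717], [289, 128, 20, 15, 256], [149, 152, 15, 41,
[... 239 characters left out ...]
39, 340], [147, 329, 4, 11, 33], [67, 355, 4, 9, 28], [434, 393, 34, 20, 190]]
scene [[229, 0, 75, 55, 1920], [294, 0, 38, 49, 592], [332, 0, 9, 10, 43], [448, 0, 6, 11, 55], [345, 5, 38, 12, 354], [218, 10, 38, 36, 387], [388, 12, 21, 61, 487], [436, 12, 7, 6, 31], [236, 46, 61, 100, 1916], [325, 51, 9, 23, 163], [235, 52, 18, 7, 74], [256, 57, 8, 5, 28], [367, 104, 12, 18, 159], [328, 117, 50, 112, 2738], [257, 120, 26, 31, 404], [359, 131, 14, 5, 43], [240, 146, 13, 8, 66], [271, 146, 16, 9, 80], [171, 150, 37, 46, 575], [234, 165, 65, 79, 2808], [199, 199, 23, 11, 118], [131, 209, 42, 36, 787], [301, 236, 46, 38, 701], [351, 246, 32, 31, 526], [284, 262, 13, 8, 71], [337, 268, 5, 6, 29]]
```

```bash
python3 - <<'E'
from h import *
from bench import hand_in
for n in("side0","s1"):
    im=dict(np.load(n+".npz"))["img"]; h=cv2.cvtColor(im,cv2.COLOR_RGB2HSV)
    m=(((h[...,0]<6)|(h[...,0]>174))&(h[...,1]>170)&(h[...,2]>50)).astype(np.uint8)
    _,_,st,ce=cv2.connectedComponentsWithStats(m); print(n,[(s[4],c.round(1).tolist()) for s,c in zip(st[1:],ce[1:]) if s[4]>60])
tcp(); print(hand_in())
E
```

```text
side0 [(np.int32(329), [307.8, 308.2]), (np.int32(557), [455.2, 407.1])]
s1 [(np.int32(329), [307.8, 308.2]), (np.int32(553), [455.4, 407.2])]
t 13.4 tcp [0.5827 0.1169 0.2551] local mm [22.1 45.4] yaw 1.19 tilt [ 0.011  0.002 -1.   ] F local [-0.1  0.2] -0.5 grip -0.0002
the job is handed in; nothing more can be done
None
```

The lever is home in the corner slot that points to the switch, at the casing's -x/+y corner, and the job is handed in at 13.4 s. I pushed it with shut fingers and never pinched it: first to neutral along the middle rail, then across the channel to the +y rail, then along -x until it stopped. The measured path did not enter any other corner slot.

**Last checks**
- **Lever position:** after I let go, the wrist view put it at shift about -0.295 and select about 0.345, where the stops are -0.30 and +0.345. The view is good to roughly 0.01 rad. The last push met 11.6 N of resistance, against the 2–4 N that moves the lever freely.
- **Disagreement:** while I was still pushing, the same measurement read about -0.32, past the stop. I put that down to measurement error and to the arm giving slightly.
- **Robot clear:** the fingers are about 70 mm above the lever, and the force reading is only noise.
- **Loose things:** both screwdrivers are where they were, to within 0.2 px. I did not measure the spanner, socket, jar, mug or wheel one by one. The before/after comparison of the two fixed cameras showed changes at the arm and lever, plus smaller ones elsewhere. Those included one near the spanner and some by the mug and long screwdriver, which I took for shadows. The fingers never went below about 149 mm.

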